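Clear the board carrier's edge and lay the straightedge on it

ROBOT

A 7-joint arm with a two-finger parallel gripper is mounted at the origin on the work surface. World frame = base frame: x ahead of the robot, y to its left, z up, the work surface at z = 0. Lengths are in m, angles in rad, forces in N, time in s.
With the tool pointing down it reaches from about 0.35 to 0.9 m from the base axis. Payload 7.2 kg.
Tool frame: the origin (TCP) lies between the finger pads; the fingertips stand arm.tcp_to_tips ahead of it and the grasp point (between the pads) lies 3 mm ahead of it (arm.tcp_to_tips is the distance from the TCP to the fingertips, in m); z points along the fingers, y is the line along which they close (so a half turn about z gives the same grasp; the last joint's range is limited). The gripper opens to 85 mm and grips with 20 to 120 N. Pads are 22 mm wide; open, the fingers measure 114 mm over their backs; the gripper's body (76 mm by 85 mm) begins 54 mm behind the grasp point. The pads swing forward as they close: fully open they stand 13 mm farther back than shut.
Start: joints at [-1.314, 0.411, -0.013, 1.596, 0.006, 1.134, -0.082], TCP at [0.199, 0.592, 0.253] pointing down, gripper open.
Joint ranges: [-2.95, 2.95], [-0.29, 1.99], [-1.47, 1.44], [0.14, 2.54], [-1.03, 4.17], [0.13, 1.85], [-2.86, 2.86]. Speed limits (rad/s): [2.39, 2.39, 3.01, 3.01, 3.14, 3.14, 3.14].

INTERFACE

Orientations are given as [roll, pitch, yaw] about the fixed x, y, z axes, in that order (R = Rz(yaw) Ry(pitch) Rx(roll)).
In Python, from plant import arm gives the robot as it stands.
- The arm moves only by the tool send_rows, never from a script. Its argument "deltas" is a list that holds one entry, the list of rows, each a list of 7 numbers: the shift along the tool's x, y, z in units of 150 mm (1.0 is 150 mm), then the turn, a rotation vector about the tool's x, y, z in units of 1.5 rad (1.0 is 1.5 rad), then the opening, from 0 (shut) to 1 (fully open). In form: [[[tx, ty, tz, wx, wy, wz, gripper], ...]]. A call has 1 to 20 rows; each row is the pose to reach, as a shift and turn from the pose commanded when the call began, along the tool's axes at that moment; what a row does not reach only later rows make up. A row lasts 1/10 s, in which the tool goes at most 50 mm and 8.59 degrees, less where a joint would pass 70% of its speed; a pose out of reach is approached as far as the arm can. A call with a number of a shift or a turn outside -1 to 1 is refused whole. A call with a gripper value outside its range is refused whole. The fingers move at their own pace and stop on an object; the grip force is fixed at half the most. Time passes only in rows, so rows that repeat a pose let the fingers close. It gives the time, the measured TCP pose, the force, the opening and the grip force at its end, in the units of the state.
- arm.sense(): the state, without advancing time (a new reading comes with each control period).
- arm.capture(name): name is "scene" or "top"; returns the picture (384x512x3 uint8, red, green, blue); there is no depth.
- arm.get_calibration(name): a dict with "intrinsics" (3x3 intrinsics, pixels), "pose" (4x4, takes a point from camera to world coordinates). Camera axes: x right, y down, z forward; pixel columns grow to the right and rows downward; lengths in m; the calibration is good to about 2 mm. A picture is of the moment at which its call begins. get_calibration takes no time and is no camera call.
- arm.finish_job(): hands the job in; it is judged then, once.
The state is a dict: "time": time; "qpos": joint angles; "joint_vel": joint speeds; "effort": joint torques, N m; "tcp_pos": TCP position; "ee_rot": TCP orientation; "force": force on the tool from outside, world axes, zero at the start; "ft_torque": the same for the moment, N m; "gripper_width": opening from 0.0 (shut) to 1.0 (fully open); "grip_force": force on a finger pad.
Only numpy, scipy, OpenCV 4.12 (cv2) and the standard library are available. Lean on these libraries where they do the work, as an engineer would, in place of code of your own. Each camera call takes 0.05 s, during which the arm holds its last target. There are 200 camera calls.

TASK

The blue parts basket is standing in the way at the edge of the circuit-board carrier. Hang it by its handle on both prongs of the yellow two-pronged hook and let go; then lay the straightedge flat on the bench where the basket stood, its long side flush against that edge of the carrier along its whole length and roughly centred on it, so that the edge can be checked for bow. Leave the solder spool, bottle, yellow bin and screwdriver where they are.

Things in the scene. Friction and masses are not known exactly. Their poses are not given: they have to be found in the camera images.
- carrier: Grey flat circuit-board carrier fixed to the bench, 130 (x) x 220 (y) x 12 mm high, a green circuit board in its top (parts up to 22 mm high on the far half, x > 0). Origin: centre of its underside on the bench; z up. The edge to be checked is the 220 mm long face at x = -65 mm, which looks roughly towards the robot.
- carrier_edge (a point): Middle of the top of the carrier's edge to be checked (carrier frame x = -65 mm, z = 12 mm); same axes as the carrier.
- basket: Loose blue open parts basket, 90 (x) x 130 (y) mm, rim 50 mm high, 0.25 kg. Origin: centre of its underside. Rigid steel arch handle, 10 mm round bar: uprights at y = +-62, top bar along y, straight from y = -55 to 55, centre 125 mm up; at its middle a black square sleeve 16 (x) x 32 (y) x 16 mm. Starts just in front of the carrier's edge, bar nearly parallel with it.
- basket_bar (a point): Centre of the basket's handle bar and sleeve, 125 mm above the basket's underside; same axes as the basket.
- hook: Yellow two-pronged hook on a fixed grey post (20 mm thick, 256 mm high; base plate 110 x 130 x 12). Origin: foot of the post. Prongs of 8 mm bar at y = +-35 mm run to -x (roughly to the robot) from a cross bar at x = 0, z = 256; they slope down to z = 240 at x = -65, are level to x = -85 and turn up to tips at x = -100, z = 258 (centre lines).
- hook_seat (a point): Where the centre of the basket's handle bar lies when hung: midway between the prongs, hook frame x = -75 mm, z = 249 mm; same axes as the hook (the prongs point to its -x, the hung bar lies along its y).
- straightedge: Loose aluminium straightedge: flat bar 180 (x) x 36 (y) x 10 mm, both long sides straight; along the middle of its top a raised orange grip 80 mm long (x), 14 mm wide (y), from 10 to 42 mm up. 0.25 kg. Origin: centre of its underside; x along its length, z up. The same either way round.
- straightedge_end_a (a point): Point on the underside centre line of the straightedge, 80 mm from its middle to its +x.
- straightedge_end_b (a point): Point on the underside centre line of the straightedge, 80 mm from its middle to its -x.
- spool: Bystander: grey solder spool standing on end, 60 mm diameter, 55 mm high, origin at the centre of its underside.
- bottle: Bystander: clear bottle with a red cap, 60 mm diameter, 150 mm high, origin at the centre of its underside.
- bin: Bystander: yellow open bin, 120 x 100 x 50 mm, origin at the centre of its underside.
- screwdriver: Bystander: screwdriver with a red handle, lying on the bench, tip towards its x.
There are look-alikes about, which are no part of the job. Several things have the shape of the straightedge; the one meant has the colours described above.

How it is judged:
On the way, in this order (a step that is already met when the one before it is completed fails the run):
1. the basket hangs by its handle on both prongs, released (x of basket_bar in the frame of hook_seat between -0.022 and 0.022 m and y of basket_bar in the frame of hook_seat between -0.03 and 0.03 m and z of basket_bar in the frame of hook_seat between -0.008 and 0.015 m and angle between basket's own z axis and vertical below 0.2 rad and contact force between basket and hook above 0.5 N and contact force between basket and the fingers below 0.1 N and linear speed of basket below 0.05 m/s), for 0.3 s.
2. the straightedge lies flat and flush against the carrier's edge (x of straightedge_end_a in the frame of carrier between -0.086 and -0.0805 m and x of straightedge_end_b in the frame of carrier between -0.086 and -0.0805 m and y of straightedge in the frame of carrier between -0.035 and 0.035 m and height (world z) of each of straightedge_end_a, straightedge_end_b below 0.004 m and angle between straightedge's own z axis and vertical below 0.06 rad and linear speed of straightedge below 0.03 m/s), for 0.2 s.
At the end, for the whole second after the job is handed in: Basket hung, released, at rest: bar within 22 mm along, 30 mm across the prongs of the seat, -8 to +15 mm in height, tilt under 0.2 rad. Straightedge at rest flat on the bench, gap to the carrier's edge under 3 mm at both ends, its middle within 35 mm of the edge's middle (all of step 1 and all of step 2); the robot touches nothing.
It fails at once if the spool is moved more than 30 mm (distance of spool from where it was at the start of the episode above 0.03 m).
It fails at once if the bottle is moved more than 30 mm (distance of bottle from where it was at the start of the episode above 0.03 m).
It fails at once if the bin is moved more than 30 mm (distance of bin from where it was at the start of the episode above 0.03 m).
It fails at once if the screwdriver is moved more than 30 mm (distance of screwdriver from where it was at the start of the episode above 0.03 m).
It also fails if it takes over 72 s, if anything falls off the work surface, if the arm or the gripper's body presses on something with over 40 N, if the wrist force passes 120 N, or if a joint passes its speed limit or range.

## Working session

There is one attempt and no reset: what is moved stays moved. The work goes in short steps, Python scripts to look and compute and a tool call to move; the robot and the scene stay as the last step left them, time stands still between calls to the robot, and variables do not carry over. Pictures are saved under pics/ and viewed, at most 10 in all, crops included, and the job is handed in when it is done.

Besides the shell and the picture viewer there is one more tool, called after "Request:" as a command line: name --argument value ..., lists and objects as JSON in quotes. send_rows: Moves the arm, as the interface text tells. Its arguments: {"type":"object","properties":{"deltas":{"type":"array"}},"required":["deltas"]}

```bash
mkdir -p pics; ls; python3 - <<'E'
from plant import arm
import cv2
for n in("scene","top"):
    im=arm.capture(n);cv2.imwrite(f"pics/{n}0.png",im[:,:,::-1])
    c=arm.get_calibration(n);print(n,c)
print(arm.sense(),arm.tcp_to_tips)
a=cv2.imread("pics/scene0.png");b=cv2.imread("pics/top0.png")
E
```

```text
pics
scene {'intrinsics': array([[424.65589525,   0.        , 250.27493572],
       [  0.        , 424.65589525, 196.50829216],
       [  0.        ,   0.        ,   1.        ]]), 'pose': array([[ 0.76624846,  0.3821606 , -0.51654291,  1.38690836],
       [ 0.64253975, -0.45267519,  0.61824578, -0.97801982],
       [ 0.00244301, -0.80562923, -0.59241504,  1.11414238],
       [ 0.        ,  0.        ,  0.        ,  1.        ]])}
top {'intrinsics': array([[403.0549107 ,   0.        , 251.00923412],
       [  0.        , 403.0549107 , 193.667369  ],
       [  0.        ,   0.        ,   1.        ]]), 'pose': array([[ 0.01046892, -0.99088218,  0.1343239 ,  0.33686595],
       [-0.9998661 , -0.00868367,  0.01386962, -0.01397463],
       [-0.01257674, -0.13445112, -0.99084041,  1.5661099 ],
       [ 0.        ,  0.        ,  0.        ,  1.        ]])}
{'time': 0.1, 'qpos': array([-1.31418027,  0.41183234, -0.01271597,  1.59696099,  0.00559682,
        1.13426852, -0.08220602]), 'joint_vel': array([-1.26086055e-03, -2.33263622e-03, -6.01899671e-05, -5.52998935e-04,
        1.12680163e-04, -1.03629207e-03, -1.15293617e-03]), 'effort': array([ 2.96293074e-03, -6.01824617e+01,  6.84624296e-01, -3.00091052e+01,
        1.40804579e-02,  6.35630975e-03,  2.87457294e-05]), 'tcp_pos': array([0.19935975, 0.59192425, 0.2525291 ]), 'ee_rot': array([-3.14016227e+00,  9.64069832e-05,  2.81679714e+00]), 'force': array([0.83412491, 0.41266991, 0.51658965]), 'ft_torque': array([-0.00746931, -0.06469141, -0.01676959]), 'grip_force': 0.0, 'gripper_width': 1.0006380577477487} 0.022
```

View pics/top0.png

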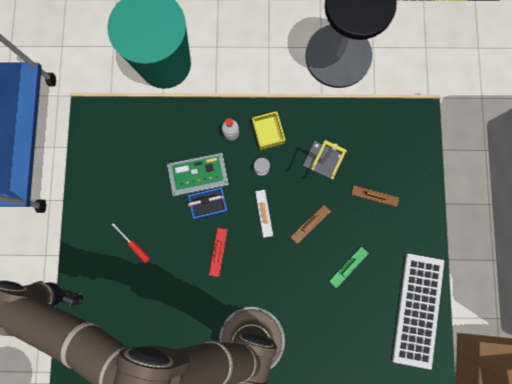

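View pics/scene0.png

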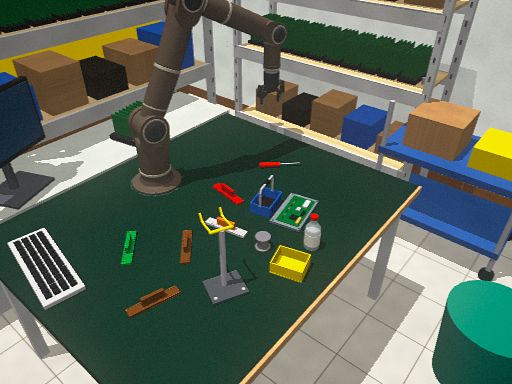

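The top view shows the straightedge candidates: white bar with orange grip (264,214), red (218,252), brown (311,225) and (376,196), green (349,267). I choose (264,214). The basket is at (208,203), the carrier at (198,174), the hook at (325,160).

```bash
python3 - <<'E'
import cv2,numpy as np
b=cv2.imread("pics/top0.png");
c=cv2.resize(b[108:248,160:360],None,fx=4,fy=4,interpolation=cv2.INTER_CUBIC);cv2.imwrite("pics/topc.png",c)
a=cv2.imread("pics/scene0.png");
c=cv2.resize(a[165:305,180:340],None,fx=4,fy=4,interpolation=cv2.INTER_CUBIC);cv2.imwrite("pics/scenec.png",c)
E
```

```text
(no output)
```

View pics/topc.png

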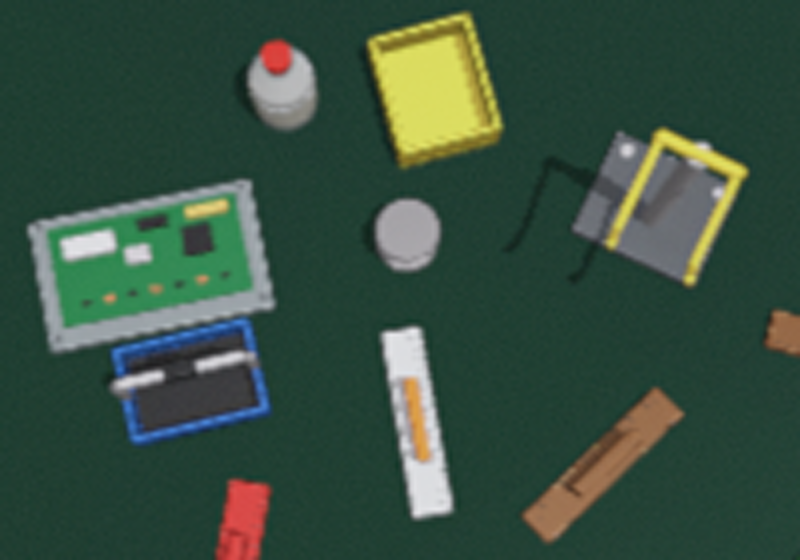

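View pics/scenec.png

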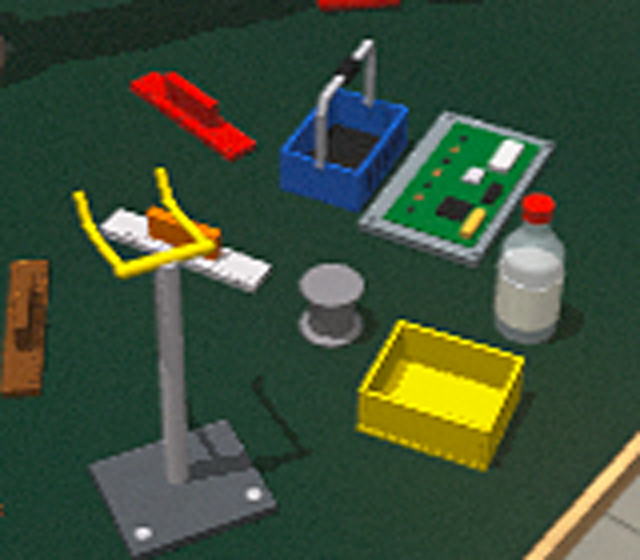

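The crops confirm the white bar with the orange grip (top crop 417,422). The corners, hook prongs and basket bar are clear enough to click in both views, so I fit the poses from them.

```bash
cat > h.py <<'E'
import numpy as np
from scipy.optimize import least_squares
from scipy.spatial.transform import Rotation as R
from plant import arm
off={"top":(160,108),"scene":(180,165)}
def proj(n,P):
    c=arm.get_calibration(n);T=np.linalg.inv(c["pose"]);q=(T[:3,:3]@np.asarray(P).T).T+T[:3,3];q=q@c["intrinsics"].T
    return q[:,:2]/q[:,2:]
def pt(n,u,o=None,f=4):
    return (np.asarray(u,float)+.5)/f-.5+np.array(o or off[n])
def fit(obs,x0):
    def W(x,p):
        c,s=np.cos(x[2]),np.sin(x[2]);p=np.asarray(p,float)/1000
        return np.c_[x[0]+c*p[:,0]-s*p[:,1],x[1]+s*p[:,0]+c*p[:,1],p[:,2]]
    def r(x): return np.concatenate([(proj(n,W(x,p))-pt(n,u)).ravel() for n,u,p in obs])
    s=least_squares(r,x0,loss="soft_l1");return s.x,r(s.x).reshape(-1,2)
def delta(pos,yaw):
    """units to world TCP pos, tool down, tool yaw (ee_rot yaw)"""
    s=arm.sense();R0=R.from_euler("xyz",s["ee_rot"]);
    R1=R.from_euler("xyz",[np.pi,0,yaw])
    print("delta",np.round(R0.inv().apply(np.array(pos)-s["tcp_pos"])/.15,3),np.round((R0.inv()*R1).as_rotvec()/1.5,3))
E
python3 - <<'E'
from h import *
np.set_printoptions(precision=4,suppress=True)
def show(n,o,x0):
    x,r=fit(o,x0);print(n,x,np.degrees(x[2]));print(r.round(1).tolist())
show("carrier",[("top",[(28,225),(250,182),(53,347),(273,305)],[(65,110,12),(65,-110,12),(-65,110,0),(-65,-110,0)]),
 ("scene",[(447,112),(553,145),(475,250),(361,222)],[(-65,110,12),(65,110,12),(65,-110,12),(-65,-110,12)])],[.55,.2,.2])
show("basket",[("top",[(112,348),(247,321),(180,370),(117,386),(252,358)],[(45,65,50),(45,-65,50),(0,0,133),(0,62,125),(0,-62,125)]),
 ("scene",[(408,106),(364,168),(282,152),(362,207),(283,188),(347,69)],[(45,65,50),(45,-65,50),(-45,-65,50),(45,-65,0),(-45,-65,0),(0,0,127)])],[.47,.17,.2])
show("hook",[("top",[(658,133),(746,171),(611,244),(690,281)],[(0,35,256),(0,-35,256),(-100,35,258),(-100,-35,258)]),
 ("scene",[(211,244),(123,270),(160,172),(79,195)],[(0,35,256),(0,-35,256),(-100,35,258),(-100,-35,258)])],[.6,-.2,-.4])
show("se",[("top",[(383,333),(421,326),(452,513),(414,518)],[(90,18,10),(90,-18,10),(-90,-18,10),(-90,18,10)]),
 ("top",[(403,379),(430,460)],[(40,7,42),(-40,-7,42)])],[.42,-.03,.15])
E
```

```text
carrier [0.6274 0.2203 0.2046] 11.723016921060895
[[0.2, -1.4], [-0.6, -1.3], [0.0, 0.6], [0.0, 0.3], [-0.6, -0.7], [0.4, -0.6], [-0.0, 2.4], [-1.0, -0.5]]
basket [0.509  0.1736 0.2668] 15.285869437604743
[[0.0, 0.4], [-0.6, -1.5], [-0.4, -0.7], [-1.0, -0.1], [-1.4, -1.8], [-0.5, -0.0], [-1.1, 1.3], [-0.7, -0.3], [-1.0, 1.1], [-0.9, 0.2], [-0.4, -0.3]]
hook [ 0.678  -0.2703 -0.4264] -24.43009319922815
[[0.3, 0.5], [-2.3, -0.4], [-0.0, -0.6], [-0.2, -1.1], [-1.0, 0.1], [-0.0, -0.0], [-0.4, -0.2], [-0.3, -0.2]]
se [ 0.4723 -0.0426  0.1694] 9.707067243559091
[[0.2, 0.3], [-0.2, 0.5], [-0.3, -0.4], [-0.1, -0.2], [0.1, -0.0], [0.4, -0.1]]
```

```bash
python3 -c "
from h import *
delta([.509,.174,.24],1.798)"
```

```text
delta [-2.845 -1.982  0.087] [-0.001  0.001  0.679]
```

Request:
send_rows --deltas '[[[-0.32,-0.22,0,0,0,0,1],[-0.64,-0.44,0,0,0,0,1],[-0.95,-0.66,0.0,0,0,0,1]]]'

```text
time: 0.4
tcp_pos: [0.2896, 0.4704, 0.2527]
ee_rot: [-3.141, 0.0, 2.818]
force: [1.6, 0.7, -0.6]
gripper_width: 0.999
grip_force: 0.0
```

Request:
send_rows --deltas '[[[-0.32,-0.22,0,0,0,0,1],[-0.64,-0.44,0,0,0,0,1],[-0.95,-0.66,0.0,0,0,0,1]]]'

```text
time: 0.7
tcp_pos: [0.3794, 0.3497, 0.2532]
ee_rot: [-3.141, -0.0, 2.817]
force: [0.9, 0.5, 0.4]
gripper_width: 0.997
grip_force: 0.0
```

Request:
send_rows --deltas '[[[-0.32,-0.22,0,0,0,0.1,1],[-0.64,-0.44,0,0,0,0.2,1],[-0.945,-0.66,0.08,0,0,0.3,1],[-0.945,-0.66,0.08,0,0,0.4,1],[-0.945,-0.66,0.08,0,0,0.5,1],[-0.945,-0.66,0.08,0,0,0.6,1],[-0.945,-0.66,0.08,0,0,0.68,1],[-0.945,-0.66,0.08,0,0,0.68,1]]]'

```text
time: 1.5
tcp_pos: [0.4811, 0.2125, 0.2409]
ee_rot: [-3.141, 0.0, 1.795]
force: [0.4, 1.2, -0.1]
gripper_width: 1.002
grip_force: 0.0
```

```bash
python3 - <<'E'
from h import *
import cv2
s=arm.sense();print(s["time"],s["tcp_pos"],s["ee_rot"],s["qpos"],s["force"])
delta([.509,.174,.128],1.798)
a=arm.capture("top")[:,:,::-1];b=arm.capture("scene")[:,:,::-1]
cv2.imwrite("pics/a1.png",np.hstack([cv2.resize(a[150:240,150:250],None,fx=4,fy=4,interpolation=2),cv2.resize(b[130:220,220:320],None,fx=4,fy=4,interpolation=2)]))
E
```

```text
1.5 [0.48111224 0.21247088 0.24093892] [-3.14088922e+00  3.62030402e-04  1.79500398e+00] [-0.8049402   0.25808478  0.36020943  1.86995676 -0.10473878  1.03264605
 -0.17759427] [ 0.43810021  1.21990042 -0.08660934]
delta [-0.291  0.125  0.753] [-0.     0.    -0.002]
```

View pics/a1.png

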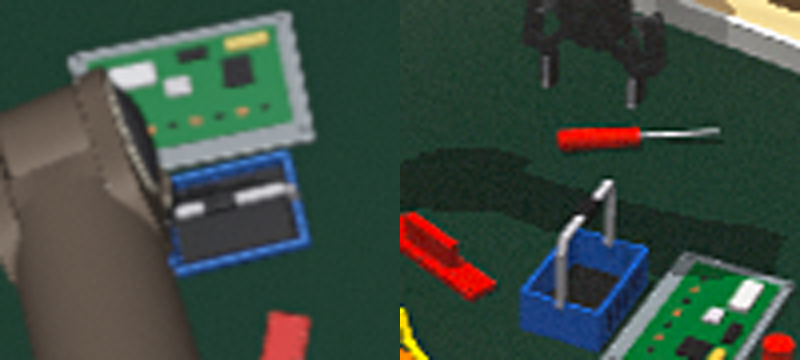

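Request:
send_rows --deltas '[[[-0.15,0.06,0,0,0,0,1],[-0.29,0.125,0,0,0,0,1],[-0.29,0.125,0.15,0,0,0,1],[-0.29,0.125,0.3,0,0,0,1],[-0.29,0.125,0.3,0,0,0,1]]]'

```text
time: 2.1
tcp_pos: [0.5077, 0.1738, 0.1938]
ee_rot: [-3.137, 0.001, 1.8]
force: [-0.4, 0.2, 0.2]
gripper_width: 0.998
grip_force: 0.0
```

```bash
python3 - <<'E'
from h import *
import cv2
delta([.509,.174,.128],1.798)
b=arm.capture("scene")[:,:,::-1]
a=b[140:240,220:320]
cv2.imwrite("pics/a2.png",cv2.resize(a,None,fx=6,fy=6,interpolation=2))
s=arm.sense();t=s["tcp_pos"];M=R.from_euler("xyz",s["ee_rot"]).as_matrix()
print((6*(proj("scene",[t+M[:,2]*k for k in(0,.022)])+.5-[220,140])-.5))
E
```

```text
delta [-0.     0.011  0.439] [-0.003  0.001  0.001]
[[280.993753   167.16523366]
 [280.08918066 194.67587332]]
```

View pics/a2.png

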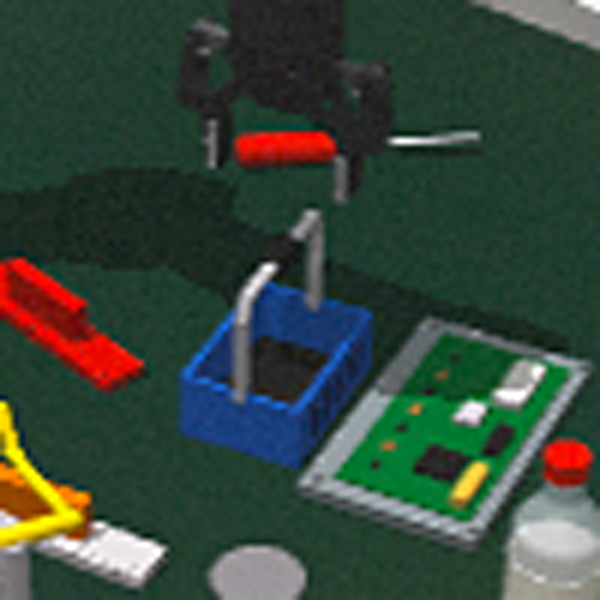

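The fingers straddle the black sleeve (285,252), with the gripper centred over it. Descend and close.

Request:
send_rows --deltas '[[[0,0.01,0.15,0,0,0,1],[0,0.01,0.3,0,0,0,1],[0,0.01,0.44,0,0,0,1],[0,0.01,0.44,0,0,0,1],[0,0.01,0.44,0,0,0,0],[0,0.01,0.44,0,0,0,0],[0,0.01,0.44,0,0,0,0],[0,0.01,0.44,0,0,0,0],[0,0.01,0.44,0,0,0,0],[0,0.01,0.44,0,0,0,0],[0,0.01,0.44,0,0,0,0],[0,0.01,0.44,0,0,0,0]]]'

```text
time: 3.35
tcp_pos: [0.5107, 0.175, 0.1309]
ee_rot: [3.142, -0.001, 1.797]
force: [-3.2, 0.1, 6.1]
gripper_width: 0.178
grip_force: 60.1
```

Request:
send_rows --deltas '[[[0,0,-0.05,0,0,0,0],[0,0,-0.15,0,0,0,0],[0,0,-0.3,0,0,0,0],[0,0,-0.45,0,0,0,0],[0,0,-0.6,0,0,0,0],[0,0,-0.75,0,0,0,0],[0,0,-0.9,0,0,0,0],[0,0,-1,0,0,0,0],[0,0,-1,0,0,0,0]]]'

```text
time: 4.25
tcp_pos: [0.5117, 0.1749, 0.2824]
ee_rot: [3.138, -0.001, 1.797]
force: [0.7, 0.2, -3.1]
gripper_width: 0.17
grip_force: 58.8
```

```bash
python3 - <<'E'
from h import *
import cv2
s=arm.sense();print(s["gripper_width"],s["force"],s["tcp_pos"])
hx,hy,hw=.678,-.2703,-.4264
seat=np.array([hx-.075*np.cos(hw),hy-.075*np.sin(hw)]);out=np.array([hx-.15*np.cos(hw),hy-.15*np.sin(hw)])
print(seat,out); delta([*seat,.305],np.pi/2+hw)
E
```

```text
0.16963709867328972 [ 0.67032027  0.24689834 -3.06858087] [0.51169266 0.17488059 0.28235039]
[ 0.60971546 -0.23928031] [ 0.54143091 -0.20826063]
delta [-2.837  0.019 -0.153] [ 0.002 -0.001  0.435]
```

Request:
send_rows --deltas '[[[-0.1,0,-0.08,0,0,0,0],[-0.28,0,-0.15,0,0,0,0],[-0.46,0,-0.15,0,0,0,0],[-0.64,0,-0.15,0,0,0,0],[-0.82,0,-0.15,0,0,0,0],[-0.95,0,-0.15,0,0,0,0]]]'

```text
time: 4.85
tcp_pos: [0.5424, 0.0322, 0.3024]
ee_rot: [-3.14, 0.001, 1.794]
force: [-0.2, 0.1, -3.5]
gripper_width: 0.176
grip_force: 58.8
```

Request:
send_rows --deltas '[[[-0.15,0,0,0,0,0.05,0],[-0.3,0,0,0,0,0.1,0],[-0.45,0,0,0,0,0.15,0],[-0.6,0,0,0,0,0.2,0],[-0.7,-0.02,0,0,0,0.25,0],[-0.8,-0.05,0,0,0,0.3,0],[-0.85,-0.1,0,0,0,0.36,0],[-0.85,-0.15,0,0,0,0.4,0],[-0.85,-0.15,0,0,0,0.43,0],[-0.85,-0.15,0,0,0,0.43,0]]]'

```text
time: 5.85
tcp_pos: [0.5495, -0.0943, 0.3028]
ee_rot: [3.142, 0.0, 1.148]
force: [-0.6, 0.1, -3.2]
gripper_width: 0.176
grip_force: 58.8
```

```bash
python3 - <<'E'
from h import *
s=arm.sense();print(s["gripper_width"],s["time"],s["tcp_pos"],s["ee_rot"])
hx,hy,hw=.678,-.2703,-.4264
for d in(.17,.075): delta([hx-d*np.cos(hw),hy-d*np.sin(hw),.305],np.pi/2+hw)
E
```

```text
0.1759197551327761 5.85 [ 0.54945783 -0.09431183  0.30278126] [3.14154450e+00 1.25283618e-04 1.14806229e+00]
delta [-0.714  0.13  -0.015] [0.    0.    0.002]
delta [-0.717  0.763 -0.015] [0.    0.    0.002]
```

Request:
send_rows --deltas '[[[-0.12,0.04,0,0,0,0,0],[-0.28,0.08,0,0,0,0,0],[-0.44,0.12,0,0,0,0,0],[-0.6,0.12,0,0,0,0,0],[-0.715,0.13,0,0,0,0,0],[-0.715,0.13,0,0,0,0,0],[-0.715,0.13,0,0,0,0,0]]]'

```text
time: 6.55
tcp_pos: [0.5238, -0.1995, 0.3028]
ee_rot: [3.142, -0.0, 1.151]
force: [-0.2, 0.9, -4.2]
gripper_width: 0.173
grip_force: 58.8
```

```bash
python3 - <<'E'
from h import *
import cv2
hx,hy,hw=.678,-.2703,-.4264
for d in(.17,.075): delta([hx-d*np.cos(hw),hy-d*np.sin(hw),.305],np.pi/2+hw)
a=arm.capture("top")[:,:,::-1];b=arm.capture("scene")[:,:,::-1]
cv2.imwrite("pics/a3.png",np.hstack([cv2.resize(b[175:265,160:260],None,fx=4,fy=4,interpolation=2),cv2.resize(a[120:210,270:370],None,fx=4,fy=4,interpolation=2)]))
E
```

```text
delta [-0.004 -0.002 -0.015] [ 0.    -0.     0.004]
delta [-0.009  0.631 -0.015] [ 0.    -0.     0.004]
```

View pics/a3.png

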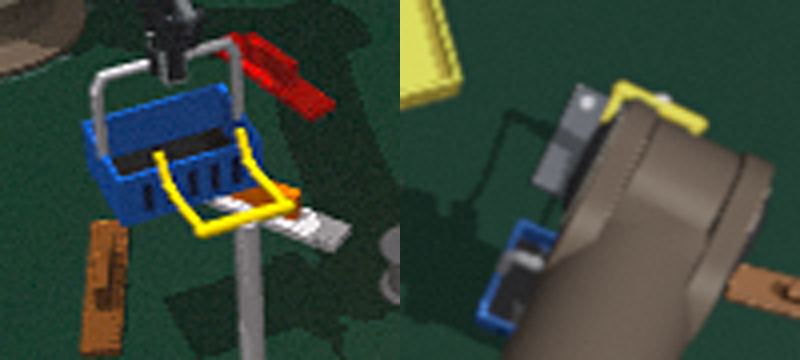

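Request:
send_rows --deltas '[[[0,0.06,0,0,0,0,0],[0,0.17,0,0,0,0,0],[0,0.28,0,0,0,0,0],[0,0.39,0,0,0,0,0],[0,0.5,0,0,0,0,0],[-0.01,0.59,0,0,0,0,0],[-0.01,0.63,0,0,0,0,0],[-0.01,0.63,0.05,0,0,0,0],[-0.01,0.63,0.1,0,0,0,0],[-0.01,0.63,0.15,0,0,0,0],[-0.01,0.63,0.2,0,0,0,0],[-0.01,0.63,0.24,0,0,0,0],[-0.01,0.63,0.27,0,0,0,0],[-0.01,0.63,0.29,0,0,0,0],[-0.01,0.63,0.29,0,0,0,0]]]'

```text
time: 8.15
tcp_pos: [0.6092, -0.239, 0.2589]
ee_rot: [-3.141, 0.0, 1.152]
force: [0.3, -0.2, -3.4]
gripper_width: 0.174
grip_force: 58.8
```

```bash
python3 - <<'E'
from h import *
import cv2
b=arm.capture("scene")[:,:,::-1]
cv2.imwrite("pics/a4.png",cv2.resize(b[185:275,170:270],None,fx=5,fy=5,interpolation=2))
E
```

```text
(no output)
```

View pics/a4.png

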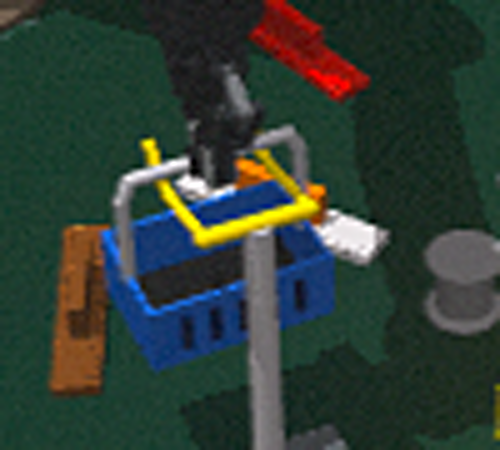

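The bar is behind the upturned tips and the prongs lie between the uprights. I lower it until contact.

Request:
send_rows --deltas '[[[0,0,0.015,0,0,0,0],[0,0,0.03,0,0,0,0],[0,0,0.03,0,0,0,0]]]'

```text
time: 8.5
tcp_pos: [0.6094, -0.2392, 0.2547]
ee_rot: [3.141, 0.0, 1.152]
force: [-0.2, 0.2, -2.9]
gripper_width: 0.171
grip_force: 59.0
```

Request:
send_rows --deltas '[[[0,0,0.01,0,0,0,0],[0,0,0.02,0,0,0,0],[0,0,0.02,0,0,0,0]]]'

```text
time: 8.8
tcp_pos: [0.6095, -0.2393, 0.2541]
ee_rot: [3.14, -0.001, 1.152]
force: [-5.1, 2.5, 11.3]
gripper_width: 0.174
grip_force: 61.0
```

Request:
send_rows --deltas '[[[0,0,0,0,0,0,0.3],[0,0,0,0,0,0,0.5],[0,0,0,0,0,0,0.5],[0,0,0,0,0,0,0.5],[0,0,-0.05,0,0,0,0.5],[0,0,-0.15,0,0,0,0.5],[0,0,-0.3,0,0,0,0.5],[0,0,-0.45,0,0,0,0.5],[0,0,-0.6,0,0,0,0.5],[0,0,-0.7,0,0,0,0.5],[0,-0.2,-0.7,0,0,0,0.5],[0,-0.4,-0.7,0,0,0,0.5],[0,-0.6,-0.7,0,0,0,0.5],[0,-0.8,-0.7,0,0,0,0.5],[0,-0.8,-0.7,0,0,0,0.5]]]'

```text
time: 10.3
tcp_pos: [0.4972, -0.1901, 0.3585]
ee_rot: [3.141, -0.003, 1.151]
force: [-0.8, 0.6, 0.7]
gripper_width: 0.504
grip_force: 0.0
```

```bash
python3 - <<'E'
from h import *
import cv2
s=arm.sense();print(s["time"],s["tcp_pos"],s["ee_rot"],s["qpos"],s["force"])
delta([.472,-.043,.2],.169);delta([.472,-.043,.2],.169+np.pi)
a=arm.capture("top")[:,:,::-1];b=arm.capture("scene")[:,:,::-1]
cv2.imwrite("pics/a5.png",np.hstack([cv2.resize(b[185:275,170:270],None,fx=4,fy=4,interpolation=2),cv2.resize(a[150:240,240:340],None,fx=4,fy=4,interpolation=2)]))
E
```

```text
10.3 [ 0.49717585 -0.19008004  0.35850057] [ 3.14103378e+00 -2.68518061e-03  1.15104933e+00] [-3.19938721e-01  1.92734748e-01  7.13610432e-01  1.70213861e+00
 -1.33457127e-01  1.29466436e+00  1.19126359e-03] [-0.78914845  0.62445352  0.67423212]
delta [ 0.824 -0.553  1.059] [-0.001 -0.002  0.655]
delta [ 0.824 -0.553  1.059] [ 2.00e-03 -1.00e-03 -1.44e+00]
```

View pics/a5.png

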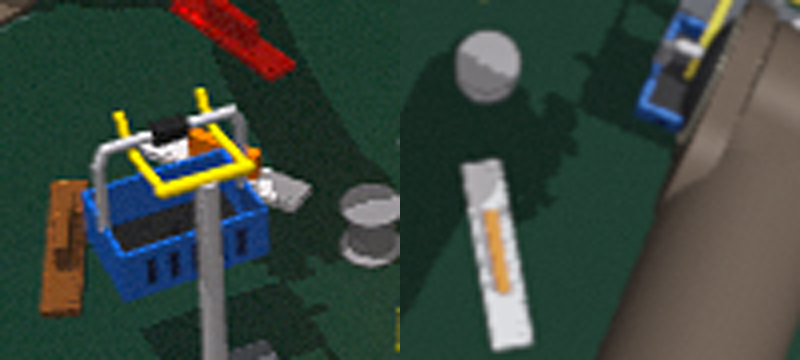

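The basket hangs level on both prongs, with its sleeve centred between them. Next, the straightedge.

Request:
send_rows --deltas '[[[0.2,-0.13,0,0,0,0.08,0.6],[0.4,-0.27,0,0,0,0.16,0.6],[0.6,-0.4,0.1,0,0,0.24,0.6],[0.82,-0.55,0.3,0,0,0.32,0.6],[0.824,-0.553,0.5,0,0,0.4,0.6],[0.824,-0.553,0.7,0,0,0.48,0.6],[0.824,-0.553,0.9,0,0,0.56,0.6],[0.824,-0.553,1,0,0,0.655,0.6],[0.824,-0.553,1,0,0,0.655,0.6],[0.824,-0.553,1,0,0,0.655,0.6]]]'

```text
time: 11.4
tcp_pos: [0.4753, -0.0441, 0.2073]
ee_rot: [3.14, -0.0, 0.173]
force: [-0.2, 0.6, 0.5]
gripper_width: 0.602
grip_force: 0.0
```

```bash
python3 - <<'E'
from h import *
import cv2
delta([.472,-.043,.038],.169)
print(arm.sense()["qpos"])
# orange grip centre from scene view
b=arm.capture("scene")[:,:,::-1];h=cv2.cvtColor(np.ascontiguousarray(b),cv2.COLOR_BGR2HSV)
m=cv2.inRange(h,(8,150,90),(20,255,255));n,l,st,c=cv2.connectedComponentsWithStats(m)
print([(st[i].tolist(),c[i].round(1)) for i in range(1,n) if st[i,4]>20 and 180<c[i][0]<280])
print(proj("scene",[[.4723,-.0426,.026]]))
E
```

```text
delta [-0.02  -0.012  1.129] [ 0.001 -0.     0.003]
[-0.60496886  0.23945094  0.70526304  2.03396881 -0.19128362  0.93226801
 -1.19707232]
[([217, 217, 8, 7, 40], array([219.7, 219.8])), ([180, 230, 12, 33, 219], array([185., 247.]))]
[[224.61823728 222.47546233]]
```

Request:
send_rows --deltas '[[[-0.02,-0.01,0.2,0,0,0,0.6],[-0.02,-0.01,0.4,0,0,0,0.6],[-0.02,-0.01,0.6,0,0,0,0.6],[-0.02,-0.01,0.75,0,0,0,0.6],[-0.02,-0.01,0.9,0,0,0,0.6],[-0.02,-0.01,1,0,0,0,0.6],[-0.02,-0.01,1,0,0,0,0.6]]]'

```text
time: 12.15
tcp_pos: [0.4713, -0.0426, 0.0563]
ee_rot: [-3.141, 0.001, 0.172]
force: [0.1, 0.8, 0.5]
gripper_width: 0.599
grip_force: 0.0
```

Request:
send_rows --deltas '[[[0,0,0.07,0,0,0,0.6],[0,0,0.12,0,0,0,0.6],[0,0,0.12,0,0,0,0.6],[0,0,0.12,0,0,0,0],[0,0,0.12,0,0,0,0],[0,0,0.12,0,0,0,0],[0,0,0.12,0,0,0,0],[0,0,0.12,0,0,0,0],[0,0,0.12,0,0,0,0],[0,0,0.12,0,0,0,0]]]'

```text
time: 13.15
tcp_pos: [0.4714, -0.0428, 0.0394]
ee_rot: [3.142, -0.001, 0.169]
force: [-1.1, -0.9, 5.7]
gripper_width: 0.152
grip_force: 59.3
```

Request:
send_rows --deltas '[[[0,0,-0.05,0,0,0,0],[0,0,-0.2,0,0,0,0],[0,0,-0.4,0,0,0,0],[0,0,-0.6,0,0,0,0],[0,0,-0.7,0,0,0,0],[0,0,-0.7,0,0,0,0]]]'

```text
time: 13.75
tcp_pos: [0.472, -0.0426, 0.1458]
ee_rot: [-3.141, -0.004, 0.17]
force: [0.1, -0.5, -2.9]
gripper_width: 0.15
grip_force: 58.6
```

```bash
python3 - <<'E'
from h import *
import cv2
s=arm.sense();print(s["tcp_pos"],s["ee_rot"],s["gripper_width"],s["force"])
a=np.mean([arm.capture("top") for _ in range(4)],0)
cv2.imwrite("pics/t6.png",a[:,:,::-1])
g=a[:,:,0] # red channel: grey bright, cloth dark
# subpixel front edge: for columns, lowest crossing
pts=[]
for u in range(176,227):
    col=g[165:215,u]
    k=np.where((col[:-1]>75)&(col[1:]<=75))[0]
    if len(k): k=k[-1];pts.append((u,165+k+(col[k]-75)/(col[k]-col[k+1])))
pts=np.array(pts);print(pts[::6].round(2).tolist())
p=np.polyfit(pts[:,0],pts[:,1],1);r=pts[:,1]-np.polyval(p,pts[:,0]);ok=abs(r)<.6;p=np.polyfit(*pts[ok].T,1);print(p,ok.sum(),np.std(pts[ok,1]-np.polyval(p,pts[ok,0])))
def ray(u,v,z):
    c=arm.get_calibration("top");d=c["pose"][:3,:3]@np.linalg.solve(c["intrinsics"],[u,v,1]);o=c["pose"][:3,3];return o+d*(z-o[2])/d[2]
for z in(0,.012):
    A,B=[ray(u,np.polyval(p,u),z) for u in(176,226)];d=A-B;print(z,A,B,"yaw",np.arctan2(-d[0],d[1]))
print("profile",g[180:198,200].round())
# expected edge position from fit
for z in(0,.012):
  w=.2046;P=np.array([[.6274-.065*np.cos(w)-y*np.sin(w),.2203-.065*np.sin(w)+y*np.cos(w),z] for y in(.11,0,-.11)]);q=proj("top",P);print(q.round(1).tolist(),np.polyval(p,q[:,0]).round(2))
E
```

```text
[ 0.4720378  -0.04255135  0.14581341] [-3.14116928 -0.00385293  0.16951273] 0.150155574290716 [ 0.10050749 -0.50468509 -2.91417043]
[[176.0, 195.44], [182.0, 194.29], [188.0, 192.99], [194.0, 191.67], [200.0, 190.37], [206.0, 189.46], [212.0, 188.36], [218.0, 186.85], [224.0, 184.97]]
[-2.10605953e-01  2.32620447e+02] 51 0.20418936930914247
0 [0.53911627 0.30254067 0.        ] [0.58264672 0.10674932 0.        ] yaw 0.2187724457027517
0.012 [0.53756656 0.30011544 0.012     ] [0.58076348 0.1058243  0.012     ] yaw 0.21877244570275148
profile [115.  74.  51.  49.  66. 135. 155. 156. 157. 156.  96.  40.  31.  32.
  31.  34.  33.  33.]
[[172.9, 194.9], [200.4, 189.6], [227.9, 184.2]] [196.2  190.41 184.63]
[[172.3, 194.5], [200.0, 189.1], [227.7, 183.7]] [196.34 190.5  184.67][ WARN:0@4.111] global loadsave.cpp:1063 imwrite_ Unsupported depth image for selected encoder is fallbacked to CV_8U.
```

Request:
send_rows --deltas '[[[0,0,0,0,0,-0.09,0],[0,0,0,0,0,-0.18,0],[0,0,0,0,0,-0.27,0],[0,0,0,0,0,-0.36,0],[0,0,0,0,0,-0.45,0],[0,0,0,0,0,-0.54,0],[0,0,0,0,0,-0.63,0],[0,0,0,0,0,-0.72,0],[0,0,0,0,0,-0.8,0],[0,0,0,0,0,-0.8,0]]]'

```text
time: 14.95
tcp_pos: [0.4702, -0.0429, 0.1427]
ee_rot: [-3.139, 0.0, 1.371]
force: [-0.8, 0.7, -2.2]
gripper_width: 0.151
grip_force: 58.5
```

```bash
python3 -c "
from h import *
delta([.526,.199,.13],1.7896);s=arm.sense();print(s['ee_rot'],s['gripper_width'],s['qpos'])"
```

```text
delta [1.654 0.044 0.084] [-0.001  0.    -0.279]
[-3.13941798e+00  4.87952373e-04  1.37053606e+00] 0.15073298515067915 [-0.33220291  0.30252256  0.38514932  2.09486147 -0.16065546  0.77389308
 -0.04759184]
```

Request:
send_rows --deltas '[[[0.15,0,0,0,0,0,0],[0.35,0,0,0,0,0,0],[0.55,0,0,0,0,0,0],[0.75,0,0,0,0,0,0],[0.9,0,0,0,0,0,0]]]'

```text
time: 15.45
tcp_pos: [0.4978, 0.0915, 0.1429]
ee_rot: [-3.14, 0.0, 1.366]
force: [-0.5, 0.2, -2.4]
gripper_width: 0.153
grip_force: 58.6
```

Request:
send_rows --deltas '[[[0.2,0.01,0,0,0,-0.07,0],[0.4,0.02,0,0,0,-0.14,0],[0.6,0.04,0,0,0,-0.21,0],[0.75,0.04,0,0,0,-0.28,0],[0.75,0.04,0,0,0,-0.28,0],[0.75,0.04,0,0,0,-0.28,0]]]'

```text
time: 16.05
tcp_pos: [0.5258, 0.1984, 0.1427]
ee_rot: [-3.139, 0.001, 1.786]
force: [-0.2, 0.1, -2.0]
gripper_width: 0.153
grip_force: 58.6
```

```bash
python3 -c "
from h import *
delta([.526,.199,.0425],1.7896);s=arm.sense();print(s['ee_rot'],s['gripper_width'])"
```

```text
delta [0.004 0.004 0.668] [-0.001  0.    -0.002]
[-3.13947144e+00  6.99042490e-04  1.78624850e+00] 0.1525752521377034
```

Request:
send_rows --deltas '[[[0,0,0.15,0,0,-0.002,0],[0,0,0.3,0,0,-0.002,0],[0,0,0.45,0,0,-0.002,0],[0,0,0.56,0,0,-0.002,0],[0,0,0.63,0,0,-0.002,0],[0,0,0.665,0,0,-0.002,0],[0,0,0.665,0,0,-0.002,0],[0,0,0.665,0,0,-0.002,0]]]'

```text
time: 16.85
tcp_pos: [0.5268, 0.1985, 0.0446]
ee_rot: [3.141, -0.0, 1.791]
force: [0.0, -0.4, -1.6]
gripper_width: 0.151
grip_force: 58.8
```

```bash
python3 - <<'E'
from h import *
import cv2
s=arm.sense();print(s["tcp_pos"],s["ee_rot"],s["gripper_width"],s["force"])
b=arm.capture("scene")[:,:,::-1]
cv2.imwrite("pics/a7.png",cv2.resize(b[150:250,220:340],None,fx=6,fy=6,interpolation=2))
E
```

```text
[0.52678906 0.19845921 0.04462629] [ 3.14082003e+00 -6.83894288e-05  1.79141042e+00] 0.15092926486171268 [ 0.047973   -0.35598167 -1.62295494]
```

Request:
send_rows --deltas '[[[0,0,0.02,0,0,0,0],[0,0,0.02,0,0,0,0],[0,0.03,0.02,0,0,0,0],[0,0.06,0.02,0,0,0,0],[0,0.08,0.02,0,0,0,0],[0,0.08,0.02,0,0,0,0]]]'

```text
time: 17.5
tcp_pos: [0.5388, 0.2013, 0.0411]
ee_rot: [3.141, -0.0, 1.792]
force: [-1.1, -0.2, -2.1]
gripper_width: 0.153
grip_force: 58.8
```

Request:
send_rows --deltas '[[[0,0.01,0,0,0,0,0],[0,0.02,0,0,0,0,0],[0,0.02,0,0,0,0,0]]]'

```text
time: 17.8
tcp_pos: [0.5412, 0.2019, 0.041]
ee_rot: [3.141, -0.0, 1.792]
force: [0.7, 0.8, -2.1]
gripper_width: 0.153
grip_force: 58.8
```

Request:
send_rows --deltas '[[[0,0.01,0,0,0,0,0],[0,0.015,0,0,0,0,0],[0,0.015,0,0,0,0,0]]]'

```text
time: 18.1
tcp_pos: [0.5433, 0.2024, 0.0411]
ee_rot: [3.141, -0.0, 1.792]
force: [-0.4, 0.5, -2.0]
gripper_width: 0.153
grip_force: 58.8
```

Request:
send_rows --deltas '[[[0,0.007,0,0,0,0,0],[0,0.013,0,0,0,0,0],[0,0.013,0,0,0,0,0]]]'

```text
time: 18.4
tcp_pos: [0.5452, 0.2029, 0.041]
ee_rot: [-3.142, -0.0, 1.792]
force: [-0.9, -0.5, -1.9]
gripper_width: 0.153
grip_force: 58.7
```

Request:
send_rows --deltas '[[[0,0.007,0,0,0,0,0],[0,0.013,0,0,0,0,0],[0,0.013,0,0,0,0,0]]]'

```text
time: 18.7
tcp_pos: [0.5458, 0.2032, 0.0407]
ee_rot: [-3.139, -0.0, 1.792]
force: [-4.7, 0.4, 0.5]
gripper_width: 0.152
grip_force: 59.1
```

Request:
send_rows --deltas '[[[0,0.006,0,0,0,0,0],[0,0.012,0,0,0,0,0],[0,0.012,0,0,0,0,0]]]'

```text
time: 19.0
tcp_pos: [0.5462, 0.2033, 0.0404]
ee_rot: [-3.136, -0.0, 1.792]
force: [-8.3, -0.2, 3.4]
gripper_width: 0.154
grip_force: 59.6
```

```bash
python3 - <<'E'
from h import *
s=arm.sense();print(s["tcp_pos"],s["ee_rot"],s["gripper_width"],s["force"],s["ft_torque"])
E
```

```text
[0.54618946 0.20326185 0.0404223 ] [-3.13617805e+00 -1.18321354e-04  1.79174221e+00] 0.15389614217556383 [-8.25641749 -0.24608761  3.35638115] [-0.35131248  1.88169701 -0.54631234]
```

Request:
send_rows --deltas '[[[0,0,0,0,0,0.003,0],[0,0,0,0,0,0.005,0],[0,0,0,0,0,0.005,0]]]'

```text
time: 19.3
tcp_pos: [0.5462, 0.2033, 0.0404]
ee_rot: [-3.136, 0.0, 1.785]
force: [-8.4, -0.6, 2.2]
gripper_width: 0.15
grip_force: 59.4
```

```bash
python3 - <<'E'
from h import *
s=arm.sense();print(s["tcp_pos"],s["ee_rot"],s["gripper_width"],s["force"],s["ft_torque"])
E
```

```text
[0.54620929 0.20328553 0.0404246 ] [-3.13637478e+00  1.29075044e-04  1.78507725e+00] 0.15039560630502607 [-8.4209946  -0.61734974  2.24851774] [-0.44107853  1.8604979  -0.2502197 ]
```

Request:
send_rows --deltas '[[[0,0,0,0,0,0.003,0],[0,0,0,0,0,0.005,0],[0,0,0,0,0,0.005,0]]]'

```text
time: 19.6
tcp_pos: [0.5462, 0.2032, 0.0403]
ee_rot: [-3.136, 0.0, 1.778]
force: [-7.6, -0.4, 1.3]
gripper_width: 0.151
grip_force: 59.2
```

```bash
python3 - <<'E'
from h import *
s=arm.sense();print(s["tcp_pos"],s["ee_rot"],s["gripper_width"],s["force"],s["ft_torque"])
E
```

```text
[0.54620462 0.20324448 0.04032371] [-3.13637564e+00  4.24961842e-04  1.77849901e+00] 0.1509359650256082 [-7.6108743  -0.38554709  1.26856512] [-0.28089948  1.80286921  0.13489036]
```

Request:
send_rows --deltas '[[[0,-0.003,0.005,0,0,0,0],[0,-0.005,0.01,0,0,0,0],[0,-0.005,0.01,0,0,0,0]]]'

```text
time: 19.9
tcp_pos: [0.5462, 0.2031, 0.0395]
ee_rot: [-3.138, 0.0, 1.778]
force: [-8.0, -1.6, 4.9]
gripper_width: 0.152
grip_force: 59.7
```

Request:
send_rows --deltas '[[[0,0,0,0,0,0,0.3],[0,0,0,0,0,0,0.4],[0,0,0,0,0,0,0.4],[0,0,0,0,0,0,0.4],[0,0,-0.1,0,0,0,0.4],[0,0,-0.25,0,0,0,0.4],[0,0,-0.5,0,0,0,0.4],[0,0,-0.75,0,0,0,0.4],[0,0,-1,0,0,0,0.4],[0,0,-1,0,0,0,0.4]]]'

```text
time: 20.9
tcp_pos: [0.551, 0.2043, 0.1963]
ee_rot: [3.132, -0.003, 1.777]
force: [0.2, -0.2, -0.1]
gripper_width: 0.397
grip_force: 0.0
```

Request:
send_rows --deltas '[[[0.3,-0.1,-0.1,0,0,0,0.4],[0.6,-0.2,-0.2,0,0,0,0.4],[0.9,-0.4,-0.3,0,0,0,0.4],[1,-0.7,-0.4,0,0,0,0.4],[1,-1,-0.4,0,0,0,0.4],[1,-1,-0.4,0,0,0,0.4],[1,-1,-0.4,0,0,0,0.4]]]'

```text
time: 21.6
tcp_pos: [0.3697, 0.3197, 0.2505]
ee_rot: [3.14, -0.001, 1.779]
force: [0.6, 1.0, 0.3]
gripper_width: 0.399
grip_force: 0.0
```

```bash
python3 - <<'E'
from h import *
import cv2
s=arm.sense();print(s["time"],s["tcp_pos"],s["force"])
a=arm.capture("top")[:,:,::-1];b=arm.capture("scene")[:,:,::-1]
top=cv2.resize(a[140:215,155:255],None,fx=4,fy=4,interpolation=2)
sc=cv2.resize(b[175:250,240:340],None,fx=4,fy=4,interpolation=2)
hk=cv2.resize(b[175:250,170:270],None,fx=4,fy=4,interpolation=2);ht=cv2.resize(a[120:195,280:380],None,fx=4,fy=4,interpolation=2)
cv2.imwrite("pics/fin.png",np.vstack([np.hstack([top,sc]),np.hstack([ht,hk])]))
E
```

```text
21.6 [0.369672   0.31967795 0.25049515] [0.56241145 0.98321394 0.28541442]
```

View pics/fin.png

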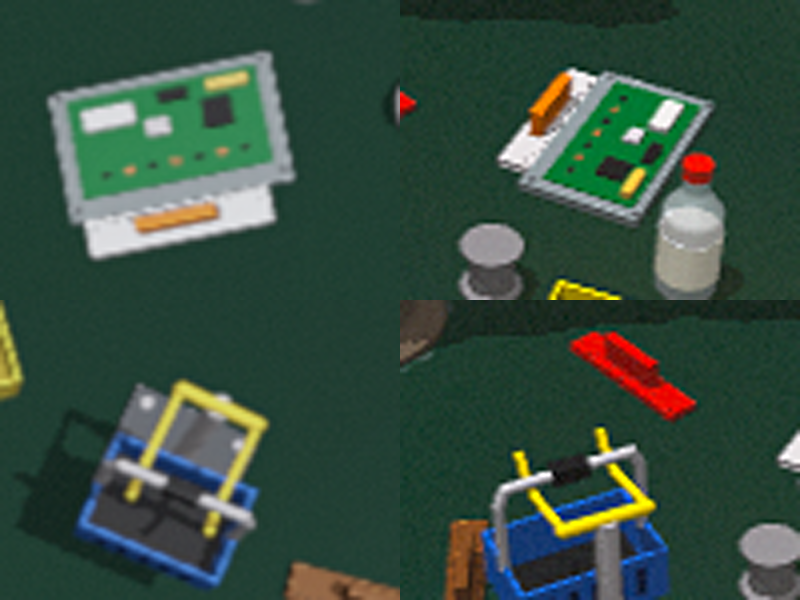

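The picture shows the straightedge flush and centred on the carrier edge (top-left panel, 90–273 across) and the basket level on both prongs. I do one numeric check of parallelism and gap, then hand in.

```bash
python3 - <<'E'
from h import *
a=np.mean([arm.capture("top") for _ in range(4)],0);g=a[:,:,0];pts=[]
for u in range(180,221):
    col=g[165:215,u];k=np.where((col[:-1]>100)&(col[1:]<=100))[0][-1];pts.append((u,165+k+(col[k]-100)/(col[k]-col[k+1])))
pts=np.array(pts);p=np.polyfit(*pts.T,1)
def ray(u,v,z):
    c=arm.get_calibration("top");d=c["pose"][:3,:3]@np.linalg.solve(c["intrinsics"],[u,v,1]);o=c["pose"][:3,3];return o+d*(z-o[2])/d[2]
P=[ray(u,np.polyval(p,u),.0) for u in(180,220)];C=[ray(u,-.210606*u+232.6204,.0) for u in(180,220)]
n=np.array([np.cos(.215),np.sin(.215),0])
print(p,[(c-q)@n for c,q in zip(C,P)])
E
```

```text
[-2.03837282e-01  2.40865078e+02] [np.float64(0.03679027269335963), np.float64(0.037901087372027596)]
```

```bash
python3 -c "
from plant import arm
print(arm.finish_job())"
```

```text
the job is handed in; nothing more can be done
None
```

I handed the job in: the basket hangs released on both prongs, and the straightedge lies flat against the carrier's edge, roughly centred. From the camera I estimate its gap at about 1–2 mm at most, against the 3 mm limit. No verdict was returned.

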